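# Load the work carrier into the drilling jig and hold it down

### The job

Swing both flaps of the small cardboard carton outward past upright and lift the white work carrier out by its wooden hand grip. Slide it, wooden disc first, along the channel of the drilling jig and in under the bridge, over the hidden locating pin, until it drops onto the pin, then press it down flat on the base against the spring plunger. Finish while still gripping the hand grip and holding the carrier pressed down flat, ready for drilling: do not let go. Leave the loose plywood disc, the tape roll and the sanding block where they are.

Things in the scene. Friction and masses are not known exactly. Their poses are not given: they have to be found in the camera images.
- jig: drilling jig screwed to the bench: aluminium base 195 x 132 x 14 mm (jig x = -115 to +80 mm), a channel between two steel rails, a dark steel bridge across it. Origin on the bench directly below the locating pin; x points along the channel, inward under the bridge (away from the robot, within 0.3 rad of straight ahead); z up. No end stop.
- channel_mouth (a point): on the base's top face, midway between the near ends of the straight rails (jig x = -45 mm). The rails run from here to jig x = +75 mm, 85 mm apart inside, tops 14 mm above the base; towards the robot they flare over 31 mm to 108 mm apart.
- bridge (a point): centre of the bridge's underside, 34 mm beyond the pin, 36 mm above the base's top face. The bridge is 28 mm wide along x (jig x = 20 to 48 mm), 14 mm thick, spans the whole jig and carries a steel drill bush; bush top 70 mm above the bench.
- pin_tip (a point): tip of the locating pin, 23 mm above the bench. The pin is 10 mm thick and stands 9 mm out of the base; its upper 4.5 mm taper to a 4 mm wide tip. It is hidden once the carrier is over it.
- pin_base (a point): foot of the pin, on the top face of the jig's base (14 mm above the bench); axes as the jig's
- plunger (a joint): spring plunger, a brass button 18 mm wide in the jig's base, 60 mm in front of the pin (jig x = -60 mm), right under the hand grip of a seated carrier. It stands 5 mm above the base. Value = how far it is pressed down (m): 0 up, 0.005 flush with the base. Needs 3 N to start and 8 N to be flush, and lifts the carrier again when that is let go.
- carton: open cardboard carton, 192 (x) x 136 (y) x 66 mm high, walls and floor 4 mm, fixed to the bench; origin at the centre of its underside, z up. Its two long flaps are hinged on the upper edges at y = +68 and y = -68 mm; the two short ones hang folded down outside.
- flap_left (a joint): flap on the carton's +y edge, 186 x 66 x 3 mm. Value (rad): 0 lies shut across the carton, 1.57 upright, more = folded outward, up to 2.7. Starts standing half open (0.9 to 1.2); stays where it is left, light push (under 1 N).
- flap_right (a joint): flap on the carton's -y edge, the same: 0 shut, 1.57 upright, up to 2.7 folded outward
- flap_left_edge (a point): middle of the free edge of the left flap (66 mm from its hinge)
- flap_right_edge (a point): middle of the free edge of the right flap (66 mm from its hinge)
- carrier: work carrier lying in the carton: white plate 156 x 80 x 13 mm (x = -90 to +66 mm), a 50 mm wooden disc fixed in its front (+x) end, top 16 mm above the underside, an upright wooden hand grip at the rear; 0.2 to 0.35 kg. Origin: centre of the mouth of the blind socket in the underside (12 mm wide, 10 mm deep). x within 0.1 rad of the carton's. Seated: origin at the pin's foot, x along the jig's.
- carrier_grip (a point): where to take the hand grip: 60 mm behind the socket, 37 mm above the plate's underside. The grip is 44 mm long along the carrier's x, 18 mm thick across y (grasp it across y); its top is 53 mm above the underside, its wider foot ends 17 mm above the underside.
- ply_disc_big: loose plywood disc, 60 mm across, 6 mm thick, with a burnt flower, lying on the bench; origin at the centre of its underside; leave it alone
- tape_roll: roll of masking tape, 104 mm across, 25 mm high, lying on the bench; origin at the centre of its underside; leave it alone
- sanding_block: cork sanding block, 64 x 105 x 31 mm, on the bench; origin at the centre of its underside; leave it alone

How it is judged:
On the way, in this order (a step that is already met when the one before it is completed fails the run):
1. both flaps swung outward past upright, the carrier still in the carton (value of joint each of flap_left, flap_right above 1.75 rad and horizontal distance between carrier and carton below 0.06 m and height (world z) of carrier below 0.03 m), for 0.2 s.
2. carrier lifted out of the carton (horizontal distance between carrier and carton above 0.12 m and height (world z) of carrier above 0.016 m), for 0.1 s.
At the end, for the whole second after the job is handed in: Carrier on the locating pin (socket within 3 mm, long axes within 0.07 rad), disc end under the bridge, underside on the base within 1.5 mm and 0.025 rad, plunger pressed 4 mm or more, at rest; the gripper on the hand grip (within 32 mm), pushing with over 3 N; both flaps over 1.6 rad open (horizontal distance between carrier and pin_base below 0.003 m and z of carrier in the frame of pin_base between -0.003 and 0.0015 m and x of carrier_grip in the frame of pin_base below -0.05 m and angle between the x axis of carrier and the x axis of jig, either way round below 0.07 rad and angle between carrier's own z axis and vertical below 0.025 rad and value of joint plunger above 0.004 m and contact force between the fingers and carrier above 3 N and linear speed of carrier below 0.02 m/s and value of joint each of flap_left, flap_right above 1.6 rad and distance between the grasp point and carrier_grip below 0.032 m); the arm keeps its last pose, push and grip.
It fails at once if the loose plywood disc is moved by more than 20 mm (distance of ply_disc_big from where it was at the start of the episode above 0.02 m).
It fails at once if the tape roll is moved by more than 20 mm (distance of tape_roll from where it was at the start of the episode above 0.02 m).
It fails at once if the sanding block is moved by more than 20 mm (distance of sanding_block from where it was at the start of the episode above 0.02 m).
It also fails if it takes over 54 s, if anything falls off the work surface, if the arm or the gripper's body presses on something with over 40 N, if the wrist force passes 120 N, or if a joint passes its speed limit or range.

### The arm

A 6-joint arm with a two-finger parallel gripper is mounted at the origin on a cart in front of the work surface, level with it; the furniture and walls round the work are solid. World frame = base frame: x ahead of the robot, y to its left, z up, the work surface at z = 0. Lengths are in m, angles in rad, forces in N, time in s.
With the tool pointing down it reaches from about 0.35 to 0.775 m from the base axis. Payload 5.5 kg.
Tool frame: the origin (TCP) lies midway between the tips of the shut fingers; the grasp point (between the pads) lies env.grasp_offset behind it (env.grasp_offset is the distance from the TCP to the grasp point, in m); z points along the fingers, y is the line along which they close (so a half turn about z gives the same grasp; the last joint's range is limited). The gripper opens to 85 mm and grips with 20 to 120 N. Pads are 22 mm wide; open, the fingers measure 114 mm over their backs; the gripper's body (76 mm by 85 mm) begins 54 mm behind the grasp point. The pads swing forward as they close: fully open they stand 13 mm farther back than shut.
Start: joints at [0.964, 0.313, 0.046, 1.304, 0, 1.431], TCP at [0.259, 0.514, 0.231] pointing down, gripper open.
Joint ranges: [-2.76, 2.76], [-0.86, 1.69], [-1.03, 1.26], [-2.2, 2.34], [-1.47, 1.5], [-3.14, 3.14]. Speed limits (rad/s): [2.57, 2.57, 3.14, 3.14, 3.14, 3.14].

### API

Orientations are given as a unit quaternion [w, x, y, z].
In Python, from workcell import monitor, viewer, order, env gives the robot as it stands.
- The arm moves only by the tool carry_out, never from a script. Its argument "plan" is a list that holds one entry, the list of rows, each a list of 7 numbers: the turn, a rotation vector about the world's x, y, z in rad, then the shift along the world's x, y, z in mm, then the finger opening in mm, from 0 to 85.4. A call has 1 to 20 rows; each row is the pose to reach, as a shift and turn from the pose commanded when the call began; what a row does not reach only later rows make up. A row lasts 1/10 s, in which the tool goes at most 50 mm and 8.59 degrees, less where a joint would pass 70% of its speed; a pose out of reach is approached as far as the arm can. A call with a gripper value outside its range is refused whole. The fingers move at their own pace and stop on an object; "squeeze" is the grip in N (left out, the last holds). Time passes only in rows, so rows that repeat a pose let the fingers close. It gives the time, the measured TCP pose, the force, the opening and the grip force at its end, in the units of the state.
- monitor.get_state(): the state, without advancing time (a new reading comes with each control period).
- viewer.read_camera(name): name is "side" or "top" or "wrist"; returns the picture (480x640x3 uint8, red, green, blue); there is no depth.
- viewer.calibration(name): a dict with "K" (3x3 intrinsics, pixels), "dist" ([k1, k2, p1, p2, k3] as OpenCV has them; the pictures are not rectified), "eye" and "rotation" of the camera in the world. Camera axes: x right, y down, z forward; pixel columns grow to the right and rows downward; lengths in m; the calibration is good to about 2 mm. A picture is of the moment at which its call begins: read the wrist's pose just before it. calibration takes no time and is no camera call; for the wrist camera it gives the pose at the moment of the call.
- order.hand_in(): hands the job in; it is judged then, once.
The state is a dict: "clock": time; "joint_pos": joint angles; "qvel": joint speeds; "tau": joint torques, N m; "tcp_pos": TCP position; "orientation": TCP orientation; "wrist_force": force on the tool from outside, world axes, zero at the start; "ft_torque": the same for the moment, N m; "finger_gap": finger opening in m; "grip_force": force on a finger pad.
Only numpy, scipy, OpenCV 4.12 (cv2) and the standard library are available. Lean on these libraries where they do the work, as an engineer would, in place of code of your own. Each camera call takes 0.05 s, during which the arm holds its last target. There are 200 camera calls.

## Working session

There is one attempt and no reset: what is moved stays moved. The work goes in short steps, Python scripts to look and compute and a tool call to move; the robot and the scene stay as the last step left them, time stands still between calls to the robot, and variables do not carry over. Pictures are saved under pics/ and viewed, at most 10 in all, crops included, and the job is handed in when it is done.

Besides the shell and the picture viewer there is one more tool, called after "Emit:" by a JSON object that holds its "api" and its "payload". carry_out: Moves the arm, as the interface text tells. Its arguments: {"type":"object","properties":{"plan":{"type":"array","items":{"type":"array","items":{"type":"array","items":{"type":"number"}}}},"squeeze":{"type":"number"}},"required":["plan"]}

```bash
ls; mkdir -p pics
cat > h.py <<'E'
import numpy as np, cv2
from workcell import monitor, viewer, order, env
from scipy.spatial.transform import Rotation as R
def shot(n,f=None):
    c=viewer.calibration(n); im=viewer.read_camera(n)
    if f: cv2.imwrite('pics/'+f,im[:,:,::-1])
    return im,c
def ray(c,uv):
    p=cv2.undistortPoints(np.array(uv,float).reshape(-1,1,2),np.array(c['K']),np.array(c['dist'])).reshape(-1,2)
    d=np.c_[p,np.ones(len(p))]@np.array(c['rotation']).T
    return np.array(c['eye']),d
def onz(c,uv,z):
    e,d=ray(c,uv); return e+d*((z-e[2])/d[:,2])[:,None]
def proj(c,X):
    Rm=np.array(c['rotation']).T; X=np.atleast_2d(X)
    return cv2.projectPoints(np.array(X,float),cv2.Rodrigues(Rm)[0],-Rm@np.array(c['eye']),np.array(c['K']),np.array(c['dist']))[0].reshape(-1,2)
E
python3 - <<'E'
from h import *
print(monitor.get_state(), env.grasp_offset)
for n in ('top','side'):
    im,c=shot(n,n+'0.png'); print(n,c)
E
```

```text
pics
{'clock': 0.0, 'joint_pos': array([9.64431324e-01, 3.13998690e-01, 4.49510765e-02, 1.30358634e+00,
       6.64956122e-06, 1.43118542e+00]), 'qvel': array([-0.00349092,  0.00015033,  0.00119103, -0.00151446, -0.00024465,
       -0.00036712]), 'tau': array([-1.01172693e-03, -4.80628252e+01,  2.98533618e+01,  1.93017366e-02,
       -2.93199846e-04, -9.49355922e-06]), 'tcp_pos': array([0.25845824, 0.51305784, 0.23039843]), 'orientation': array([-3.37911365e-04,  2.31264239e-01,  9.72890542e-01, -8.54426676e-04]), 'wrist_force': array([ 0.12062819, -0.34666617, -0.54500516]), 'ft_torque': array([-0.00648639,  0.03377442,  0.04254663]), 'grip_force': 0.0, 'finger_gap': 0.08524878519936678} 0.0187
top {'K': array([[461.0310731 ,   0.        , 320.70697969],
       [  0.        , 461.0310731 , 244.14483449],
       [  0.        ,   0.        ,   1.        ]]), 'dist': array([-0.10383478,  0.        ,  0.        ,  0.        ,  0.        ]), 'eye': array([0.43359667, 0.06966382, 1.0350907 ]), 'rotation': array([ 0.06828464, -0.69676664,  0.71216875, -0.05166349])}
side {'K': array([[461.00349945,   0.        , 317.82224043],
       [  0.        , 461.00349945, 237.2261277 ],
       [  0.        ,   0.        ,   1.        ]]), 'dist': array([-0.10525632,  0.        ,  0.        ,  0.        ,  0.        ]), 'eye': array([ 0.1984229 , -0.73280545,  0.5298808 ]), 'rotation': array([-0.50892622,  0.82863543, -0.20397781,  0.112918  ])}
```

```bash
sed -i "s/c=viewer.calibration(n); im/c=dict(viewer.calibration(n)); c['rotation']=R.from_quat(c['rotation'],scalar_first=True).as_matrix(); im/" h.py; python3 -c "
from h import *
q=monitor.get_state()['orientation'];print(R.from_quat(q,scalar_first=True).as_matrix().round(3))"
```

```text
[[-0.893  0.45  -0.001]
 [ 0.45   0.893 -0.001]
 [ 0.    -0.002 -1.   ]]
```

View pics/top0.png

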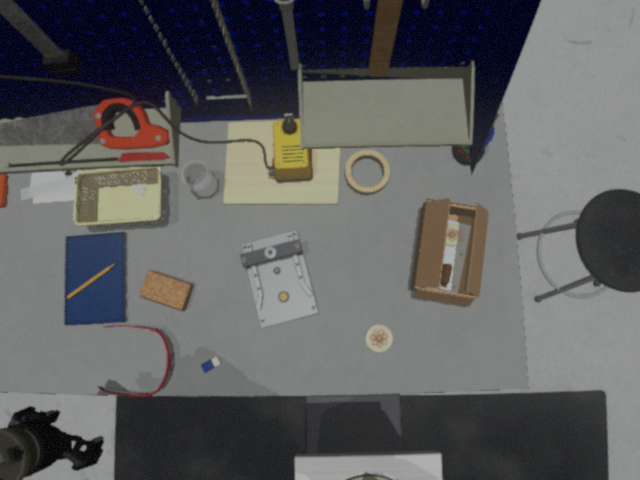

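View pics/side0.png

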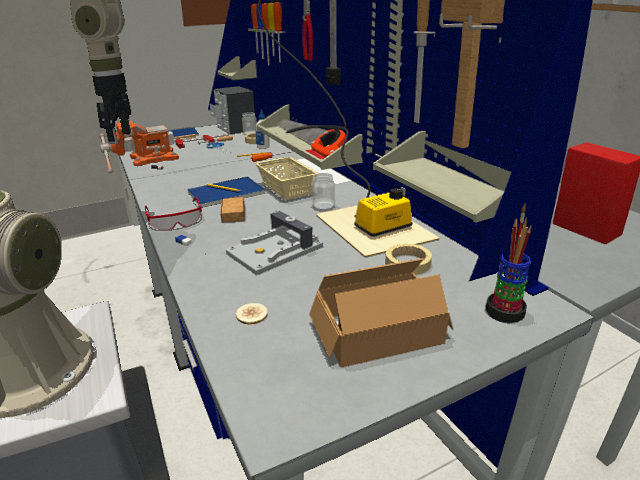

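Run:
```python
from h import *
im=cv2.imread('pics/top0.png')
cv2.imwrite('pics/crop0.png',cv2.resize(im[190:350,230:495],None,fx=3,fy=3,interpolation=cv2.INTER_CUBIC))
c=dict(viewer.calibration('top'));c['rotation']=R.from_quat(c['rotation'],scalar_first=True).as_matrix()
for n,uv,z in [('pin',(277,270),.023),('plunger',(284,296),.019),('cartonTL',(426,199),.066),('TR',(488,206),.066),('BL',(414,293),.066),('BR',(476,300),.066),('disc',(453,233),.02),('ply',(379,338),.006),('tape',(367,172),.025),('sand',(166,290),.031)]:
    print(n,onz(c,[uv],z).round(4))
```

```text
pin [[0.5517 0.1898 0.023 ]]
plunger [[0.4942 0.1751 0.019 ]]
cartonTL [[ 0.694  -0.1397  0.066 ]]
TR [[ 0.6755 -0.2748  0.066 ]]
BL [[ 0.4915 -0.1026  0.066 ]]
BR [[ 0.4732 -0.2329  0.066 ]]
disc [[ 0.6262 -0.2059  0.02  ]]
ply [[ 0.3983 -0.0316  0.006 ]]
tape [[ 0.7719 -0.0174  0.025 ]]
sand [[0.511  0.4372 0.031 ]]
```

View pics/crop0.png

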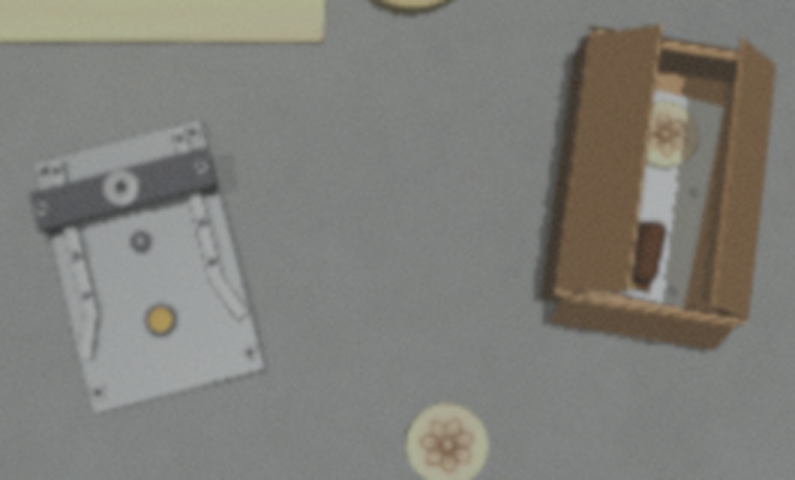

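The views show the jig left of centre with its pin near (277,270) and plunger near (283,297). The carton is on the right, with its rim from (414,199) to (488,300). Both flaps lean inward, and the carrier's disc is at (453,234) with the grip at (446,275). Next I move above the carton.

Emit:
{"api": "carry_out", "payload": {"plan": [[[0,0,0.05,60,-100,0,0],[0,0,0.1,120,-200,0,0],[0,0,0.15,160,-250,0,0],[0,0,0.2,180,-300,0,0],[0,0,0.276,200,-350,0,0],[0,0,0.276,220,-400,0,0],[0,0,0.276,240,-450,0,0],[0,0,0.276,260,-500,0,0],[0,0,0.276,280,-550,0,0],[0,0,0.276,290,-600,0,0],[0,0,0.276,300,-650,0,0],[0,0,0.276,300,-690,0,0],[0,0,0.276,300,-700,0,0],[0,0,0.276,300,-700,0,0],[0,0,0.276,300,-700,0,0],[0,0,0.276,300,-700,0,0],[0,0,0.276,300,-700,0,0],[0,0,0.276,300,-700,0,0]]], "squeeze": 30}}

```text
clock: 1.9
tcp_pos: [0.5582, -0.1858, 0.2307]
orientation: [-0.001, 0.095, 0.995, 0.001]
wrist_force: [0.7, 0.5, 0.1]
finger_gap: -0.0001
grip_force: 0.0
```

Run:
```python
from h import *
s=monitor.get_state(); im,c=shot('wrist','w1.png')
print(s['clock'],s['tcp_pos'],R.from_quat(s['orientation'],scalar_first=True).as_matrix().round(3),s['finger_gap'],c['eye'])
print('tcp px',proj(c,[s['tcp_pos'],s['tcp_pos']-[0,0,.13]]))
```

```text
1.9 [ 0.55819848 -0.18581757  0.2307126 ] [[-0.982  0.19  -0.001]
 [ 0.19   0.982  0.001]
 [ 0.002  0.001 -1.   ]] -6.99449856981132e-05 [ 0.49194496 -0.17290082  0.37497483]
tcp px [[318.695353   298.06630052]
 [318.82222648 230.98849676]]
```

View pics/w1.png

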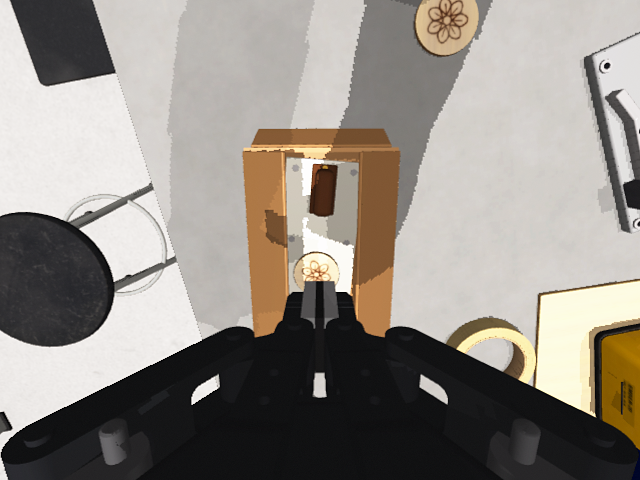

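Run:
```python
from h import *
c=dict(viewer.calibration('wrist'));c['rotation']=R.from_quat(c['rotation'],scalar_first=True).as_matrix()
print(onz(c,[(244,150),(399,150)],.066).round(4))
print(onz(c,[(287,230),(359,230)],.121).round(4))
print(onz(c,[(311,214),(333,216),(337,167)],.057).round(4), onz(c,[(317,272)],.02))
```

```text
[[ 0.4821 -0.2378  0.066 ]
 [ 0.5078 -0.1035  0.066 ]]
[[ 0.5481 -0.2082  0.121 ]
 [ 0.5585 -0.1536  0.121 ]]
[[ 0.5511 -0.1914  0.057 ]
 [ 0.557  -0.1712  0.057 ]
 [ 0.5126 -0.1594  0.057 ]] [[ 0.62380069 -0.19985315  0.02      ]]
```

The wrist view shows the flap edges at columns 287 and 359, giving a 55 mm gap, and the carton rim at row 150, 137 mm wide as it should be. Next I lower the shut fingers into the gap and sweep both flaps outward.

Emit:
{"api": "carry_out", "payload": {"plan": [[[0,0,0,10,2,-50,0],[0,0,0,10,2,-95,0],[0,0,0,10,2,-130,0],[0,0,0,10,2,-145,0],[0,0,0,16,31,-145,0],[0,0,0,20,56,-145,0],[0,0,0,23,71,-145,0],[0,0,0,26,85,-145,0],[0,0,0,26,85,-145,0],[0,0,0,20,56,-145,0],[0,0,0,10,10,-145,0],[0,0,0,4,-27,-145,0],[0,0,0,0,-52,-145,0],[0,0,0,-3,-67,-145,0],[0,0,0,-6,-81,-145,0],[0,0,0,-6,-81,-145,0],[0,0,0,0,-52,-145,0],[0,0,0,-20,-10,-130,0],[0,0,0,-60,-2,-80,0],[0,0,0,-60,-2,-40,50]]]}}

```text
clock: 3.95
tcp_pos: [0.4941, -0.1842, 0.1861]
orientation: [-0.005, 0.094, 0.996, 0.002]
wrist_force: [1.0, -0.3, 1.0]
finger_gap: 0.0134
grip_force: 0.0
```

Run:
```python
from h import *
s=monitor.get_state(); im,c=shot('wrist','w2.png'); im2,c2=shot('side')
np.save('w2.npy',c,allow_pickle=True)
print(s['clock'],s['tcp_pos'],s['finger_gap'],c['eye'])
cv2.imwrite('pics/w2b.png',np.hstack([cv2.resize(im,(500,375)),cv2.resize(im2[230:400,250:500],(300,204)) if 0 else cv2.copyMakeBorder(cv2.resize(im2[230:400,250:500],(300,204)),0,171,0,0,0)])[:,:,::-1])
```

```text
3.95 [ 0.49411859 -0.18418732  0.18611582] 0.013422677823757922 [ 0.4290949  -0.17207351  0.33100958]
```

View pics/w2b.png

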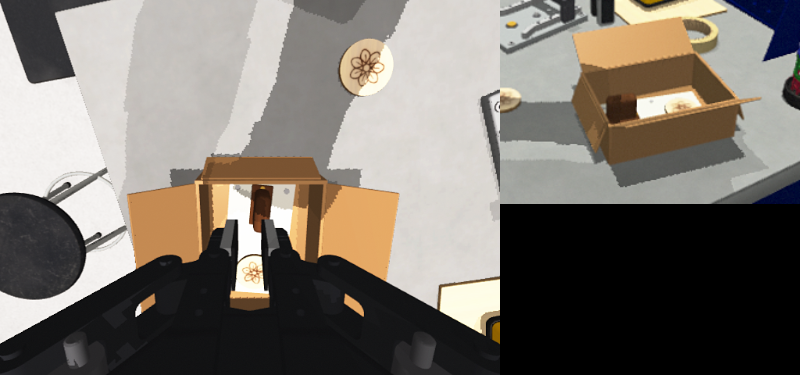

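Both flaps now stand well outward. Next I measure the grip and disc precisely from the saved wrist pictures.

Run:
```python
from h import *
a=cv2.imread('pics/w1.png')[145:300,270:370]; b=cv2.imread('pics/w2.png')[225:380,270:400]
cv2.imwrite('pics/z.png',np.hstack([cv2.resize(x,None,fx=3.4,fy=3.4,interpolation=cv2.INTER_CUBIC) for x in (a,b)]))
```

```text
(no output)
```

View pics/z.png

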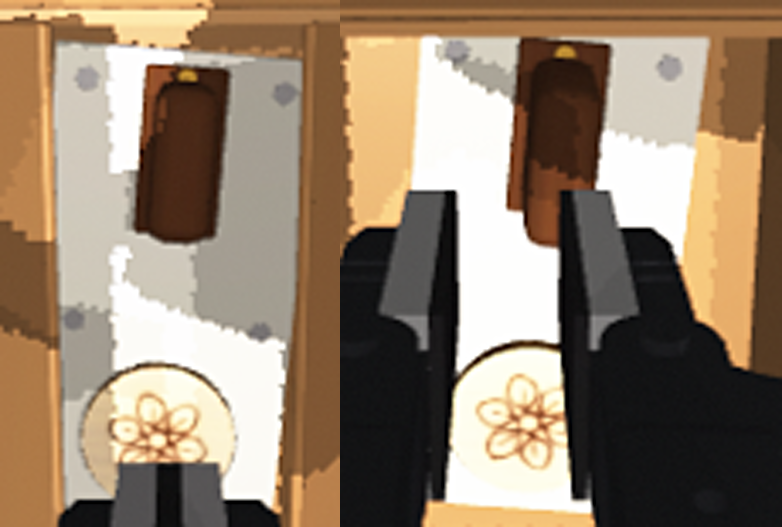

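Run:
```python
from h import *
c2=np.load('w2.npy',allow_pickle=True).item(); c1=dict(c2,eye=np.array([0.49194496,-0.17290082,0.37497483]))
for c,g,d in ((c1,(324.1,192.4),(316.5,274.4)),(c2,(335.9,269.7),(325.3,349.1))):
    G=onz(c,[g],.057)[0];D=onz(c,[d],.02)[0];v=D-G
    print(G.round(4),D.round(4),np.hypot(*v[:2]),np.arctan2(v[1],v[0]))
print(onz(c1,[(286.2,157.4),(358.8,162.6)],.017).round(4))
s=monitor.get_state();print(s['tcp_pos'],R.from_quat(s['orientation'],scalar_first=True).as_matrix()[:,1:].round(4),s['finger_gap'])
```

```text
[ 0.5303 -0.1745  0.057 ] [ 0.6227 -0.1996  0.02  ] 0.09576436093397628 -0.2654393064931162
[ 0.529  -0.1756  0.057 ] [ 0.6263 -0.202   0.02  ] 0.1009075508629412 -0.26521701607903464
[[ 0.4927 -0.2064  0.017 ]
 [ 0.5117 -0.134   0.017 ]]
[ 0.50078283 -0.18836635  0.19480326] [[ 0.188   0.0069]
 [ 0.9822 -0.0038]
 [-0.0025 -1.    ]] 0.028100598016355872
```

The grip is at (0.530, -0.175) with yaw -0.26, and the disc is 101 mm away as expected. Next I grasp it.

Emit:
{"api": "carry_out", "payload": {"plan": [[[0,0,-0.07,20,10,-20,52],[0,0,-0.07,31,14,-50,52],[0,0,-0.07,31,14,-80,52],[0,0,-0.07,31,14,-110,52],[0,0,-0.07,31,14,-140,52],[0,0,-0.07,31,14,-158,52],[0,0,-0.07,31,14,-164,52],[0,0,-0.07,31,14,-164,52],[0,0,-0.07,31,14,-164,35],[0,0,-0.07,31,14,-164,22],[0,0,-0.07,31,14,-164,10],[0,0,-0.07,31,14,-164,10],[0,0,-0.07,31,14,-164,10],[0,0,-0.07,31,14,-164,10],[0,0,-0.07,31,14,-164,10]]], "squeeze": 80}}

```text
clock: 5.55
tcp_pos: [0.5313, -0.1752, 0.0268]
orientation: [0.001, 0.13, 0.992, -0.0]
wrist_force: [-1.1, 0.8, 6.1]
finger_gap: 0.0167
grip_force: 79.1
```

Emit:
{"api": "carry_out", "payload": {"plan": [[[0,0,0,0,0,10,10],[0,0,0,0,0,30,10],[0,0,0,0,0,60,10],[0,0,0,0,0,90,10],[0,0,0,0,0,120,10],[0,0,0,0,0,135,10],[0,0,0.05,-10,20,135,10],[0,0,0.1,-25,50,135,10],[0,0,0.15,-40,80,135,10],[0,0,0.2,-60,110,135,10],[0,0,0.25,-80,140,135,10],[0,0,0.3,-100,170,135,10],[0,0,0.35,-120,200,135,10],[0,0,0.4,-135,235,135,10],[0,0,0.45,-145,270,125,10],[0,0,0.5,-150,300,105,10],[0,0,0.51,-153,315,80,10],[0,0,0.51,-153,320,70,10],[0,0,0.51,-153,320,65,10],[0,0,0.51,-153,320,65,10]]], "squeeze": 100}}

```text
clock: 7.55
tcp_pos: [0.377, 0.1449, 0.0902]
orientation: [-0.001, -0.124, 0.992, -0.0]
wrist_force: [-1.1, -0.3, -1.3]
finger_gap: 0.0168
grip_force: 97.7
```

Run:
```python
from h import *
s=monitor.get_state(); im,c=shot('top','t3.png'); im2,c2=shot('wrist','w3.png')
np.save('c.npy',dict(t=c,w=c2),allow_pickle=True)
Rm=R.from_quat(s['orientation'],scalar_first=True).as_matrix()
print(s['clock'],s['tcp_pos'],Rm[:,1:].round(4),s['finger_gap'],s['wrist_force'])
a=cv2.resize(im[225:345,230:330],None,fx=4.5,fy=4.5,interpolation=cv2.INTER_CUBIC)
b=cv2.resize(im2,(340,255)); b=cv2.copyMakeBorder(b,0,540-255,0,0,0)
cv2.imwrite('pics/t3c.png',np.hstack([a,b])[:,:,::-1])
```

```text
7.55 [0.37701046 0.14488148 0.09016792] [[-2.460e-01 -1.000e-03]
 [ 9.693e-01 -4.000e-04]
 [-2.000e-04 -1.000e+00]] 0.016824073686650714 [-1.12470625 -0.30154642 -1.29821356]
```

View pics/t3c.png

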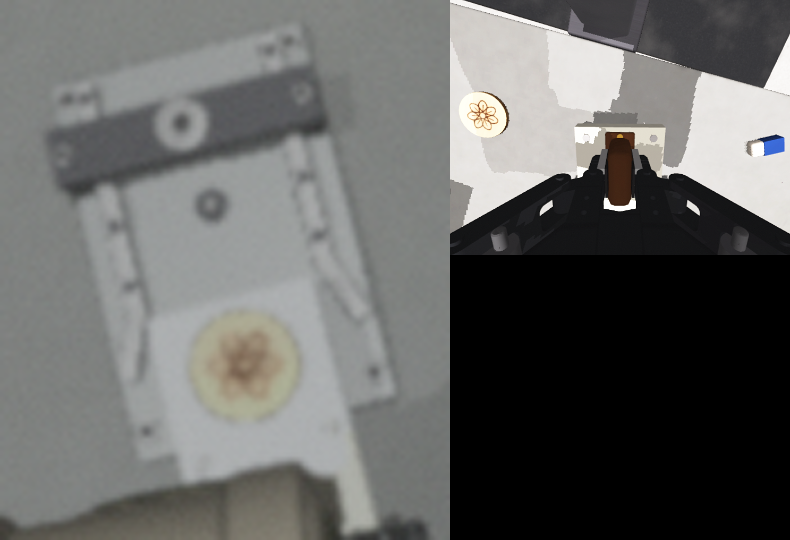

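Run:
```python
from h import *
C=np.load('c.npy',allow_pickle=True).item(); c=C['t']
t0=cv2.imread('pics/top0.png').astype(float); t3=cv2.imread('pics/t3.png').astype(float)
def cen(w,u,v,r):
    y,x=np.mgrid[v-r:v+r+1,u-r:u+r+1]; k=w[v-r:v+r+1,u-r:u+r+1].clip(0); k=k*(np.hypot(x-u,y-v)<=r+.3)
    return np.array([(k*x).sum()/k.sum(),(k*y).sum()/k.sum()])
g0=t0.mean(2);g3=t3.mean(2)
yel0=t0[:,:,2]-t0[:,:,0]; yel3=t3[:,:,2]-t3[:,:,0]
pin=[cen(np.median(g[262:280,270:284])-8-g,277,271,5) for g in (g0,g3)]
bush=[cen(g-115,270,252,7) for g in (g0,g3)]
plg=cen(yel0-25,283,297,6); disc=cen((yel3>18)*1.,284,306,16)
print(pin,bush,plg,disc)
P=np.array([onz(c,[p],.020)[0] for p in pin]);B=np.array([onz(c,[b],.070)[0] for b in bush]);L=onz(c,[plg],.019)[0]
s=monitor.get_state(); zu=s['tcp_pos'][2]-.0268+.004
D=onz(c,[disc],zu+.016)[0]
print('pin',P.round(4),'bush',B.round(4),'plg',L.round(4),'disc',D.round(4))
ang=lambda v:np.arctan2(v[1],v[0])
print('yaw pin-bush',ang(B.mean(0)-P.mean(0)),np.hypot(*(B.mean(0)-P.mean(0))[:2]),'plg-bush',ang(B.mean(0)-L),np.hypot(*(B.mean(0)-L)[:2]),'plg-pin',ang(P.mean(0)-L),np.hypot(*(P.mean(0)-L)[:2]))
y=ang(B.mean(0)-L)
print('disc from tcp: yaw',ang(D-s['tcp_pos']),np.hypot(*(D-s['tcp_pos'])[:2]))
w=D-P.mean(0); print('disc in jig', w[0]*np.cos(y)+w[1]*np.sin(y), -w[0]*np.sin(y)+w[1]*np.cos(y))
# long base edges / plate edges
q=onz(c,[(230+150/4.5,225+320/4.5),(230+318/4.5,225+277/4.5)],zu+.013); print('plate front',q.round(4),ang(q[0]-q[1])-np.pi/2)
q=onz(c,[(230+55/4.5,225+90/4.5),(230+140/4.5,225+460/4.5),(230+300/4.5,225+25/4.5),(230+393/4.5,225+398/4.5)],.014); print('base edges',ang(q[0]-q[1]),ang(q[2]-q[3]),q.mean(0))
```

```text
[array([276.60788177, 270.30679803]), array([276.62946164, 270.32163281])] [array([269.97509859, 251.52022535]), array([269.9593886, 251.4911302])] [283.05663797 296.13864975] [283.97317073 305.55121951]
pin [[0.5514 0.191  0.02  ]
 [0.5513 0.191  0.02  ]] bush [[0.5861 0.199  0.07  ]
 [0.5861 0.1991 0.07  ]] plg [0.4939 0.1772 0.019 ] disc [0.4707 0.1685 0.0842]
yaw pin-bush 0.22827063029305933 0.03565651569854914 plg-bush 0.233279135516836 0.09472311073475391 plg-pin 0.2363025568278213 0.05906731222854098
disc from tcp: yaw 0.25060293761245694 0.0956917426908315
disc in jig -0.08365725272161545 -0.0032102705254797893
plate front [[0.4911 0.2116 0.0812]
 [0.5093 0.1338 0.0812]] 0.23058672478953257
base edges 0.22924019959281508 0.22801462531930466 [0.53360458 0.18617919 0.014     ]
```

The top view shows the disc at (284,306), the pin at (276.6,270.3) and the bush at (270,251.5). The jig yaw is about 0.232. Next I align, lower and start the slide.

Emit:
{"api": "carry_out", "payload": {"plan": [[[0,0,-0.016,0,5,0,10],[0,0,-0.016,0,5,-15,10],[0,0,-0.016,0,5,-30,10],[0,0,-0.016,0,5,-38,10],[0,0,-0.016,0,5,-42,10],[0,0,-0.016,0,5,-42,10],[0,0,-0.016,10,7.4,-42,10],[0,0,-0.016,20,9.7,-42,10],[0,0,-0.016,30,12.1,-42,10],[0,0,-0.016,40,14.4,-42,10],[0,0,-0.016,50,16.8,-42,10],[0,0,-0.016,60,19.1,-42,10],[0,0,-0.016,70,21.5,-42,10],[0,0,-0.016,70,21.5,-42,10],[0,0,-0.016,70,21.5,-42,10]]]}}

```text
clock: 9.15
tcp_pos: [0.447, 0.1669, 0.0481]
orientation: [-0.0, -0.116, 0.993, 0.0]
wrist_force: [-0.5, -0.7, -2.8]
finger_gap: 0.0168
grip_force: 97.9
```

Run:
```python
from h import *
s=monitor.get_state(); im,c=shot('top','t4.png'); im2,c2=shot('side','s4.png')
np.save('c4.npy',dict(t=c,s=c2),allow_pickle=True)
print(s['clock'],s['tcp_pos'],R.from_quat(s['orientation'],scalar_first=True).as_matrix()[:,1:].round(4),s['wrist_force'])
a=cv2.resize(im[225:345,230:330],None,fx=4,fy=4,interpolation=cv2.INTER_CUBIC)
b=cv2.resize(im2[190:290,215:335],(400,333),interpolation=cv2.INTER_CUBIC); b=cv2.copyMakeBorder(b,0,480-333,0,0,0)
cv2.imwrite('pics/t4c.png',np.hstack([a,b])[:,:,::-1])
```

```text
9.15 [0.44696363 0.16692689 0.04805653] [[-2.311e-01 -9.000e-04]
 [ 9.729e-01 -0.000e+00]
 [ 2.000e-04 -1.000e+00]] [-0.45702504 -0.72225685 -2.84127756]
```

View pics/t4c.png

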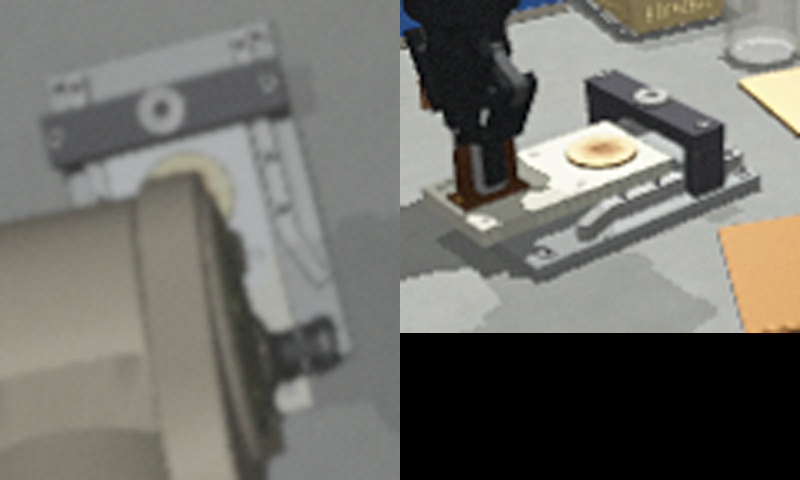

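Run:
```python
from h import *
C=np.load('c4.npy',allow_pickle=True).item(); c=C['s']; im=cv2.imread('pics/s4.png').astype(int)
yel=((im[:,:,2]-im[:,:,0])>22).astype(np.uint8)
yel[:222]=0;yel[248:]=0;yel[:,:262]=0;yel[:,290:]=0
n,l,st,ce=cv2.connectedComponentsWithStats(yel); i=1+st[1:,4].argmax(); print(st[i],ce[i])
D=onz(c,[ce[i]],.0413)[0]; print(D, proj(c,[[.552,.1911,.014]]))
v=D[:2]-[.44696,.16693]; print(np.hypot(*v),np.arctan2(v[1],v[0]))
```

```text
[264 230  23  11 188] [275.09574468 235.0106383 ]
[0.53818524 0.18000028 0.0413    ] [[279.36782782 242.01425562]]
0.09215680497135371 0.14230635784815507
```

Emit:
{"api": "carry_out", "payload": {"plan": [[[0,0,0,8,2,0,10],[0,0,0,16,3.8,0,10],[0,0,0,24,5.7,0,10],[0,0,0,32,7.5,0,10],[0,0,0,40,9.4,0,10],[0,0,0,45,10.5,0,10],[0,0,0,45.5,10.5,0,10],[0,0,0,45.5,10.5,0,10],[0,0,0,45.5,10.5,-1,10],[0,0,0,45.5,10.5,-2,10],[0,0,0,45.5,10.5,-3,10],[0,0,0,45.5,10.5,-3,10]]]}}

```text
clock: 10.45
tcp_pos: [0.4924, 0.1774, 0.0451]
orientation: [-0.0, -0.116, 0.993, 0.0]
wrist_force: [-0.4, 0.5, -2.7]
finger_gap: 0.0164
grip_force: 97.9
```

Run:
```python
from h import *
c=np.load('c4.npy',allow_pickle=True).item()['s']
print(proj(c,[[.5855,.199,.070],[.5855,.199,.064]]),'seen bush 290.6,218.5')
```

```text
[[289.62427082 216.8587181 ]
 [289.7437195  219.12649473]] seen bush 290.6,218.5
```

Emit:
{"api": "carry_out", "payload": {"plan": [[[0,0,0,0,0,-1,10],[0,0,0,0,0,-2,10],[0,0,0,0,0,-3,10],[0,0,0,0,0,-3,10]]]}}

```text
clock: 10.85
tcp_pos: [0.4925, 0.1774, 0.0421]
orientation: [-0.0, -0.116, 0.993, 0.0]
wrist_force: [0.2, 0.1, -1.4]
finger_gap: 0.0167
grip_force: 97.9
```

Emit:
{"api": "carry_out", "payload": {"plan": [[[0,0,0,0,0,-1,10],[0,0,0,0,0,-2,10],[0,0,0,0,0,-3,10],[0,0,0,0,0,-3,10]]]}}

```text
clock: 11.25
tcp_pos: [0.4927, 0.1775, 0.0395]
orientation: [0.0, -0.116, 0.993, 0.0]
wrist_force: [-1.8, 0.7, 3.3]
finger_gap: 0.0164
grip_force: 98.3
```

Emit:
{"api": "carry_out", "payload": {"plan": [[[0,0,0,0,0,-1,10],[0,0,0,0,0,-2,10],[0,0,0,0,0,-3,10],[0,0,0,0,0,-4,10],[0,0,0,0,0,-4,10],[0,0,0,0,0,-4,10]]]}}

```text
clock: 11.85
tcp_pos: [0.4926, 0.1775, 0.0368]
orientation: [0.0, -0.116, 0.993, -0.0]
wrist_force: [-7.4, -1.6, 16.3]
finger_gap: 0.0163
grip_force: 100.8
```

Emit:
{"api": "carry_out", "payload": {"plan": [[[0,0,0,-0.7,-0.2,-1,10],[0,0,0,-0.7,-0.2,-2,10],[0,0,0,-0.7,-0.2,-2,10],[0,0,0,-0.7,-0.2,-2,10],[0,0,0,-0.7,-0.2,-2,10]]]}}

```text
clock: 12.35
tcp_pos: [0.4926, 0.1775, 0.0368]
orientation: [0.001, -0.116, 0.993, 0.0]
wrist_force: [-9.4, -3.1, 30.6]
finger_gap: 0.0165
grip_force: 102.9
```

Run:
```python
from h import *
im2,c2=shot('side','s5.png');im,c=shot('top','t5.png'); s=monitor.get_state()
print(s['clock'],s['tcp_pos'],R.from_quat(s['orientation'],scalar_first=True).as_matrix()[:,1:].round(4),s['wrist_force'],s['ft_torque'])
b=cv2.resize(im2[190:290,215:335],(480,400),interpolation=cv2.INTER_CUBIC)
cv2.imwrite('pics/s5c.png',np.hstack([b,cv2.resize(im2[240:400,290:480],(320,400))[:, :]])[:,:,::-1])
```

```text
12.45 [0.49261875 0.17745189 0.03676621] [[-2.313e-01  2.900e-03]
 [ 9.729e-01  5.000e-04]
 [-2.000e-04 -1.000e+00]] [-10.36590669  -3.00686287  30.17755136] [-0.48763679  2.03862982 -0.04085877]
```

View pics/s5c.png

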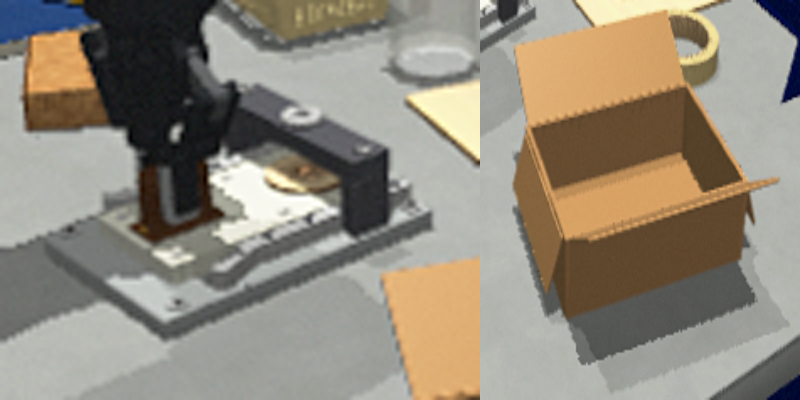

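Emit:
{"api": "carry_out", "payload": {"plan": [[[0,0,0,-0.5,-0.2,0,10],[0,0,0,-1.2,-0.4,0,10],[0,0,0,-1.2,-0.4,0,10],[0,0,0,-1.2,-0.4,0,10],[0,0,0,-1.2,-0.4,0,10]]]}}

```text
clock: 12.95
tcp_pos: [0.4927, 0.1774, 0.0368]
orientation: [0.003, -0.116, 0.993, 0.0]
wrist_force: [-7.2, -0.3, 27.0]
finger_gap: 0.0166
grip_force: 102.0
```

```bash
python3 -c "
from h import *
s=monitor.get_state();print(s['tcp_pos'],s['wrist_force'],R.from_quat(s['orientation'],scalar_first=True).as_matrix()[:,2])
print(order.hand_in())"
```

```text
[0.49266012 0.17744034 0.03677405] [-7.22256442 -0.29584981 26.95905637] [ 0.00497921  0.00133632 -0.99998671]
the job is handed in; nothing more can be done
None
```

I handed the job in at about 13 s: both flaps are open, and the carrier is on the pin, held gripped and pressed down with about 27 N. The measured height matches a flat seat, but the hand-in gave no pass or fail result.

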